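Free the stuck tub from a leaning stack

TASK

The green parts tub is stuck in the grey tub beneath it on the leaning stand, and held by the red ratchet pawl. Press the pawl's tab down to release the tub, pull the tub by its handle straight out along the lean of the stack, then lower it upright onto the middle of the grey mat, gently, and let go only when you feel it rest there. Do not disturb the mug, the label roll, the glue stick or the pliers.

Things in the scene. Friction and masses are not known exactly. Their poses are not given: they have to be found in the camera images.
- tub: Loose green tub, 0.17 to 0.35 kg, bottom 84 x 104 mm, rim 97 x 117 mm at 65 mm up, 98 mm tall with handle. Origin: centre of underside; z: out of its mouth (leans 30 deg to the robot in the stack); y: along its handle; ratchet teeth on the +y end wall, out to y = 74 mm. Sits 35 mm deep between two sprung rubber pads: 12 to 21 N along +z to free it, clear after 40 mm.
- tub_handle (a point): Middle of the tub's grey handle, 88 mm above the tub's underside, axes as the tub. The handle is a straight flat bar 12 mm thick (x), 114 mm long (y), 20 mm high (z = 78 to 98 mm above the underside); under it the tub is open, 13 mm from bar to rim. Grip it across its thickness.
- nest: Grey lower tub of the stack, 35 mm deep, fixed to the fixed steel stand. Origin: centre of its inner floor, 65 mm above the desk; axes as those of the seated green tub: z the leaning axis along which it comes out, x up the slope away from the robot, y to the left. Its walls clear the seated tub by 1.5 mm.
- pawl (a joint): Red pawl at the +y end of the stack, hinged about the nest's x axis at y = 66, z = 20 mm in the nest's frame. 0: its hook lies over the tub's tooth and locks against pulling. Grows (rad) as the tab is pressed down and the hook swings out: clear of the tooth from 0.35, flipped fully at the stop, 0.8. Stiff hinge (2 N at the tab): stays where it is left.
- pawl_tab (a point): Press point: upper face of the pawl's tab near its free end, 22 mm wide; while shut 45 mm outward (+y) and 60 mm up (+z) from the hinge in the nest's frame, axes as the nest's; turns with the pawl. Press along the nest's -z: the tab swings outward as it sinks, so the finger slides inward on it; 36 mm down the pawl stands near 0.7 rad.
- mat: Fixed grey mat with a black rubber edge, 160 x 180 mm, 4 mm thick, flat on the desk; origin at the centre of its underside, z up.
- mug: White mug with a red band, 83 x 118 x 96 mm, standing; origin at its underside. Leave it alone.
- label_roll: White roll of labels, 121 mm across, 52 mm high, lying flat; origin at the centre of its underside. Leave it alone.
- glue_stick: Standing glue stick with red cap, 27 mm across, 92 mm tall; origin at its underside. Leave it alone.
- pliers: Pliers with red handles, 44 x 151 x 10 mm, lying flat; origin at the underside. Leave them alone.
Not all that is in view belongs to the job. Several things have the shape of the tub; the one meant has the colours described above.

How it is judged:
By the outcome, as a careful person would: the job done as asked, in the order asked, and still so for the second after the job is handed in, with the robot touching nothing.
It also fails if it takes over 48 s, if anything falls off the work surface, if the arm or the gripper's body presses on something with over 40 N, if the wrist force passes 120 N, or if a joint passes its speed limit or range.

ROBOT

A 6-joint arm with a two-finger parallel gripper is mounted at the origin on a cart in front of the work surface, level with it; the furniture and walls round the work are solid. World frame = base frame: x ahead of the robot, y to its left, z up, the work surface at z = 0. Lengths are in mm, angles in rad, forces in N, time in s.
With the tool pointing down it reaches from about 350 to 975 mm from the base axis. Payload 7.1 kg.
Tool frame: the origin (TCP) lies on the front face of the gripper's body, between the roots of the fingers; the fingertips stand 80 mm ahead of it and the grasp point (between the pads) lies 61 mm ahead of it (env.tips_ahead is the distance from the TCP to the fingertips, in mm); z points along the fingers, y is the direction in which the jaws open and shut (so a half turn about z gives the same grasp; the last joint's range is limited). The gripper opens to 88 mm and grips with 3 to 60 N. Pads are 20 mm wide; open, the fingers measure 115 mm over their backs; the gripper's body (75 mm by 178 mm) begins 61 mm behind the grasp point.
Start: joints at [1.317, 0.423, 1.63, -0, 1.089, -0.019], TCP at [145.374, 607.842, 302.675] pointing down, gripper open.
Joint ranges: [-3, 3], [-0.9, 2.11], [0.09, 2.58], [-1.31, 4.45], [0.11, 2.69], [-2.54, 2.54]. Speed limits (rad/s): [2.39, 2.39, 3.01, 3.14, 3.14, 3.14].

INTERFACE

Orientations are given as a unit quaternion [x, y, z, w].
In Python, from station import env, set_gripper, viewer, workorder gives the robot as it stands. Calls block until the motion is done:
- env.reach(position, orientation): joint-space move of the TCP to a pose.
- env.move_l(position, rot=None, rate=150, f_stop=None): straight line of the TCP; rot=None keeps the orientation; rate is the mean speed in mm/s. With f_stop (N) it stops when the force on the tool has changed by that much, and returns True; else False.
- env.move_joints(angles): joint-space move.
- set_gripper(opening): finger opening in mm; the grip force is fixed at half the most; returns when the fingers have stopped.
- env.hold(seconds).
- env.ik(position, orientation): joint angles nearest the present ones, or None.
- env.read_state(): the state.
- viewer.camera(name): name is "scene" or "top" or "wrist"; returns the picture (400x640x3 uint8, blue, green, red); there is no depth.
- viewer.camera_params(name): a dict with "fx", "fy", "cx", "cy" (pixels), "pose" (4x4, takes a point from camera to world coordinates); the wrist camera has in their place "tool_from_camera" (4x4, takes a point from camera to tool coordinates, whose origin is the TCP and whose axes are the flange's). Camera axes: x right, y up, looking along -z (the intrinsics and any distortion apply to the point x, -y, -z); pixel columns grow to the right and rows downward; lengths in mm; the calibration is good to about 2 mm. A picture is of the moment at which its call begins: read the wrist's pose just before it. camera_params takes no time and is no camera call.
A pose or a line that the arm cannot do raises env.IKError and nothing moves.
- workorder.sign_off(): hands the job in, once; it reports no verdict.
The state is a dict: "time_s": time; "qpos": joint angles; "dq": joint speeds; "tau": joint torques, N m; "tool_pos": TCP position; "orientation": TCP orientation; "force": force on the tool from outside, world axes, zero at the start; "wrist_torque": the same for the moment, N m; "width": finger opening in mm.
Only numpy, scipy, OpenCV 4.12 (cv2) and the standard library are available. Lean on these libraries where they do the work, as an engineer would, in place of code of your own. Each camera call takes 0.05 s, during which the arm holds its last target.

## Working session

There is one attempt and no reset: what is moved stays moved. The work goes in short steps, each a Python script; the robot and the scene stay as the last script left them, time stands still between calls to the robot, and variables do not carry over. Pictures are saved under pics/ and viewed, and the job is handed in when it is done.

```bash
ls; mkdir -p pics; python3 - <<'E'
from station import env, viewer
import cv2, numpy as np
np.set_printoptions(precision=3,suppress=True)
for n in ["scene","top","wrist"]:
    cv2.imwrite(f"pics/a_{n}.png",viewer.camera(n)); p=viewer.camera_params(n); print(n,p)
s=env.read_state(); print(s)
E
```

```text
pics
scene {'fx': 452.9755391060561, 'fy': 452.9755391060561, 'cx': 312.356904233768, 'cy': 196.94127899146514, 'pose': array([[  -0.896,   -0.346,    0.277,  909.662],
       [   0.444,   -0.707,    0.551,  672.696],
       [   0.005,    0.617,    0.787, 1070.59 ],
       [   0.   ,    0.   ,    0.   ,    1.   ]])}
top {'fx': 382.1430868785942, 'fy': 382.1430868785942, 'cx': 312.31635649996736, 'cy': 195.85617497092878, 'pose': array([[  -0.022,    0.984,   -0.176,  424.674],
       [  -1.   ,   -0.023,   -0.003,   12.466],
       [  -0.007,    0.176,    0.984, 1017.472],
       [   0.   ,    0.   ,    0.   ,    1.   ]])}
wrist {'fx': 278.85189003776, 'fy': 278.85189003776, 'cx': 323.8168736386252, 'cy': 196.52031705385946, 'tool_from_camera': array([[  0.   ,   0.964,   0.267,  72.147],
       [  1.   ,   0.   ,  -0.001,  -0.497],
       [ -0.001,   0.267,  -0.964, -81.604],
       [  0.   ,   0.   ,   0.   ,   1.   ]])}
{'time_s': 0.15, 'qpos': array([ 1.317,  0.424,  1.63 ,  0.   ,  1.089, -0.019]), 'dq': array([ 0.001, -0.001,  0.   ,  0.001, -0.   , -0.   ]), 'tau': array([ -0.   , -54.499, -27.392,   0.064,   0.021,  -0.   ]), 'tool_pos': array([145.313, 607.547, 302.111]), 'orientation': array([ 0.117,  0.993, -0.001, -0.   ]), 'force': array([-0.422, -0.35 ,  0.548]), 'wrist_torque': array([-0.043, -0.024,  0.023]), 'width': 87.89398911394639}
```

View pics/a_scene.png

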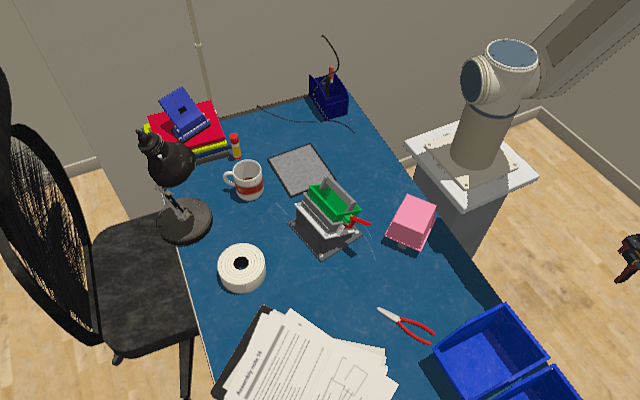

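View pics/a_top.png

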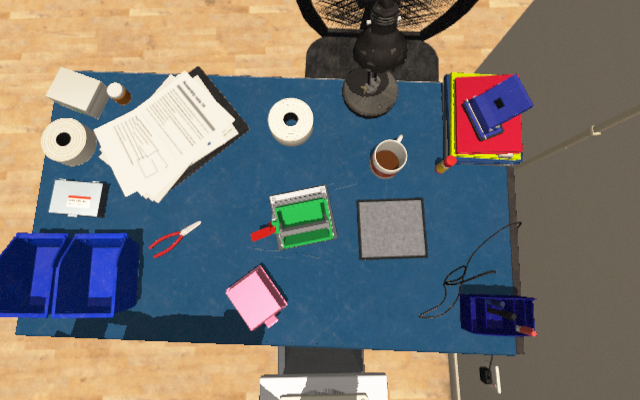

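View pics/a_wrist.png

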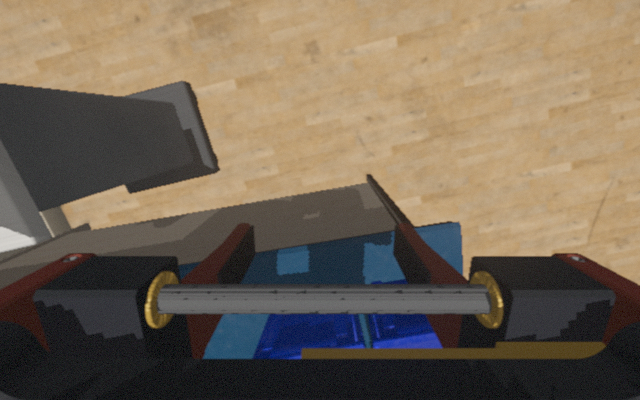

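```bash
python3 - <<'E'
import cv2
t=cv2.imread("pics/a_top.png")[175:265,235:350]; s=cv2.imread("pics/a_scene.png")[165:270,270:385]
t=cv2.resize(t,None,fx=6,fy=6,interpolation=cv2.INTER_CUBIC);s=cv2.resize(s,None,fx=5.6,fy=5.6,interpolation=cv2.INTER_CUBIC)
cv2.imwrite("pics/b_top.png",t);cv2.imwrite("pics/b_scene.png",s);print(t.shape,s.shape)
E
```

```text
(540, 690, 3) (588, 644, 3)
```

View pics/b_top.png

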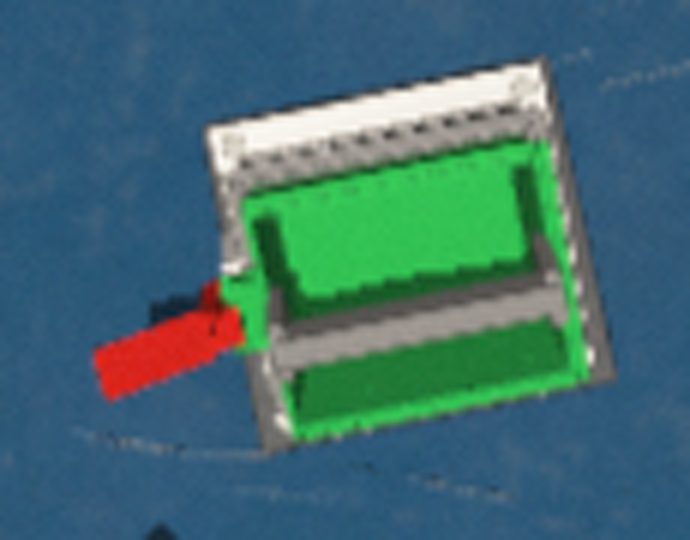

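View pics/b_scene.png

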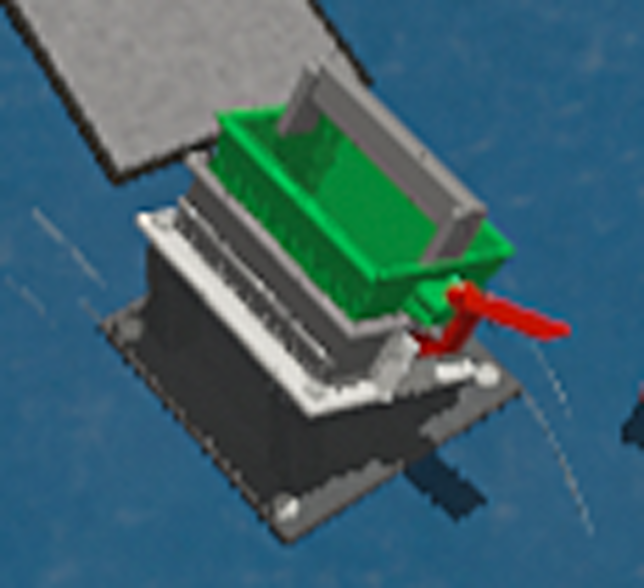

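```bash
cat > h.py <<'E'
import numpy as np, cv2
from scipy.optimize import least_squares
from scipy.spatial.transform import Rotation as R
from station import env, set_gripper, viewer, workorder
np.set_printoptions(precision=2,suppress=True)
def proj(n,P,pose=None):
    p=viewer.camera_params(n); T=p['pose'] if pose is None else pose
    q=(np.atleast_2d(P)-T[:3,3])@T[:3,:3]
    return np.c_[p['cx']+p['fx']*q[:,0]/-q[:,2], p['cy']+p['fy']*(-q[:,1])/-q[:,2]]
def ray(n,uv,z,pose=None):
    p=viewer.camera_params(n); T=p['pose'] if pose is None else pose
    d=T[:3,:3]@np.array([(uv[0]-p['cx'])/p['fx'],-(uv[1]-p['cy'])/p['fy'],-1]); o=T[:3,3]
    return o+d*(z-o[2])/d[2]
def nestR(psi): return R.from_euler('z',psi).as_matrix()@R.from_euler('y',-30,degrees=True).as_matrix()
def N(v,P): return np.array([v[0],v[1],65])+np.atleast_2d(P)@nestR(v[2]).T
E
cat > m.py <<'E'
from h import *
T=np.array([[243,195],[550,140],[293,440],[588,378],[275,340],[282,375],[562,285],[570,320]],float)
Tp=(T+.5)/6-.5+[235,175]
Tq=np.array([[48.5,58.5,65],[48.5,-58.5,65],[-48.5,58.5,65],[-48.5,-58.5,65],[6,57,98],[-6,57,98],[6,-57,98],[-6,-57,98]])
S=np.array([[220,115],[375,278],[510,248],[455,215],[485,212]],float)
Sp=(S+.5)/5.6-.5+[270,165]
Sq=np.array([[48.5,-58.5,65],[48.5,58.5,65],[-48.5,58.5,65],[6,57,98],[-6,57,98]])
def fT(v): return (proj('top',N(v,Tq))-Tp)
def fS(v): return (proj('scene',N(v,Sq))-Sp)
for nm,f in [('top',lambda v:fT(v).ravel()),('scene',lambda v:fS(v).ravel()),('both',lambda v:np.r_[fT(v).ravel(),fS(v).ravel()])]:
    r=least_squares(f,[400,20,0.17],x_scale=[1,1,.01]); print(nm,r.x,np.degrees(r.x[2]));print(fT(r.x).round(1).tolist(),fS(r.x).round(1).tolist())
v=r.x; np.save('v.npy',v)
print('tub handle',N(v,[0,0,88]),'tab',N(v,[0,111,80]))
tb=np.array([[11,111,80],[-11,111,80],[0,111,80],[11,120,80],[-11,120,80]])
print('tab px crop top',(proj('top',N(v,tb))-[235,175])*6,'scene',(proj('scene',N(v,tb))-[270,165])*5.6)
# mat
g=cv2.imread('pics/a_top.png')
m=cv2.inRange(g,(0,0,0),(45,45,45))
c=[cv2.minAreaRect(k) for k in cv2.findContours(cv2.morphologyEx(m,cv2.MORPH_CLOSE,np.ones((3,3))),cv2.RETR_EXTERNAL,cv2.CHAIN_APPROX_NONE)[0] if cv2.boundingRect(k)[2]>50]
for k in c:
    if abs(k[0][0]-392)<15 and abs(k[0][1]-229)<15:
        b=cv2.boxPoints(k); P=np.array([ray('top',q,4) for q in b]); print(k,P,P.mean(0),np.linalg.norm(np.diff(P,axis=0),axis=1))
E
python3 m.py
```

```text
top [551.61  40.96   0.16] 9.42228586788339
[[0.6, 2.0], [-0.7, 1.9], [0.2, -1.7], [-0.9, -0.5], [-0.4, 0.2], [-0.6, -0.9], [1.2, 0.0], [0.6, -1.0]] [[1.1, -0.6], [0.4, -0.6], [0.3, 0.6], [2.4, -1.3], [0.0, -1.2]]
scene [554.87  42.08   0.17] 9.867617591080643
[[0.1, 0.9], [-1.3, 0.3], [0.0, -3.0], [-1.2, -2.1], [-0.8, -1.0], [-0.9, -2.2], [0.8, -1.6], [0.2, -2.7]] [[0.1, 0.2], [-0.3, 0.1], [-0.5, 1.1], [1.6, -0.7], [-0.8, -0.6]]
both [552.49  40.92   0.16] 9.208849065799555
[[0.6, 1.6], [-0.7, 1.6], [0.1, -2.2], [-1.0, -0.8], [-0.5, -0.2], [-0.7, -1.3], [1.1, -0.2], [0.6, -1.3]] [[0.9, -0.5], [0.0, -0.5], [0.0, 0.8], [2.1, -1.1], [-0.3, -1.0]]
tub handle [[509.05  33.87 141.21]] tab [[495.24 144.08 134.28]]
tab px crop top [[127.82 330.46]
 [139.83 381.45]
 [133.85 356.06]
 [104.63 334.75]
 [116.84 385.71]] scene [[514.58 316.11]
 [544.86 310.1 ]
 [529.82 313.08]
 [527.42 329.62]
 [557.65 323.4 ]]
```

```bash
python3 - <<'E'
from h import *
v=np.load('v.npy')
for y,z in [(75,50),(75,60),(75,70),(75,80),(85,70),(85,80),(111,80),(111,90),(120,80),(120,90)]:
    print(y,z,((proj('top',N(v,[0,y,z]))-[235,175])*6)[0],((proj('scene',N(v,[0,y,z]))-[270,165])*5.6)[0])
g=cv2.imread('pics/a_top.png')
print(g[198:204,356:364].tolist()[2])
gray=cv2.cvtColor(g,cv2.COLOR_BGR2HSV)
m=((gray[...,1]<60)&(gray[...,2]<190)).astype(np.uint8)*255
m=cv2.morphologyEx(m,cv2.MORPH_OPEN,np.ones((5,5)))
for k in cv2.findContours(m,cv2.RETR_EXTERNAL,cv2.CHAIN_APPROX_NONE)[0]:
    r=cv2.minAreaRect(k)
    if abs(r[0][0]-392)<20 and abs(r[0][1]-229)<20:
        P=np.array([ray('top',q,4) for q in cv2.boxPoints(r)]); print(r,P,P.mean(0),np.linalg.norm(np.diff(P,axis=0),axis=1))
for n,px,z in [('mug top',(390,158),96),('roll',(291,121),52),('glue top',(450,162),92),('pinkTub',(257,297),60)]: print(n,ray('top',px,z))
E
```

```text
75 50 [227.05 307.35] [449.85 308.75]
75 60 [226.74 317.68] [459.67 292.8 ]
75 70 [226.42 328.22] [469.57 276.72]
75 80 [226.1  338.99] [479.56 260.5 ]
85 70 [201.09 332.91] [483.28 291.17]
85 80 [200.49 343.73] [493.37 274.94]
111 80 [133.85 356.06] [529.82 313.08]
111 90 [132.53 367.26] [540.28 296.7 ]
120 80 [110.76 360.33] [542.64 326.49]
120 90 [109.19 371.58] [553.19 310.09]
[[94, 73, 48], [63, 52, 43], [51, 47, 44], [55, 50, 43], [54, 50, 40], [54, 48, 42], [52, 48, 41], [54, 47, 41]]
((391.4631042480469, 228.4656219482422), (59.21224594116211, 67.99236297607422), 87.95458984375) [[ 591.5  -102.7     4.  ]
 [ 593.88 -285.32    4.  ]
 [ 436.98 -279.3     4.  ]
 [ 434.64 -101.59    4.  ]] [ 514.25 -192.23    4.  ] [182.63 157.02 177.72]
mug top [ 680.6  -180.24   96.  ]
roll [800.82  67.64  52.  ]
glue top [ 667.83 -329.82   92.  ]
pinkTub [349.04 155.4   60.  ]
```

```bash
cat >> h.py <<'E'
def rot(v,s=1,up=False,yaw=None):
    M=nestR(v[2]) if not up else R.from_euler('z',yaw).as_matrix()
    return R.from_matrix(np.c_[s*M[:,1],s*M[:,0],-M[:,2]]).as_quat()
E
python3 - <<'E'
from h import *
v=np.load('v.npy')
for s in (1,-1):
    for nm,P,q in [('prepress',N(v,[0,113,80+80+50])[0],rot(v,s)),('press',N(v,[0,113,126])[0],rot(v,s)),('grip',N(v,[0,0,149])[0],rot(v,s)),('pulled',N(v,[0,0,219])[0],rot(v,s)),('pm',[514,-192,330],rot(v,s,True,0)),('pl',[514,-192,150],rot(v,s,True,0))]:
        print(s,nm,np.array(P),env.ik(P,q))
print(env.read_state()['force'])
E
```

```text
1 prepress [430.76 135.66 246.87] [ 0.32  0.16  2.29 -0.43  0.19  0.56]
1 press [472.21 142.38 174.12] None
1 grip [478.95  28.99 194.04] None
1 pulled [444.4   23.39 254.66] [-0.02  0.13  2.3   0.43  0.22 -0.58]
1 pm [ 514 -192  330] [-0.38  0.28  1.77 -0.    1.09 -0.38]
1 pl [ 514 -192  150] [-0.38  0.54  1.89 -0.    0.72 -0.38]
-1 prepress [430.76 135.66 246.87] None
-1 press [472.21 142.38 174.12] None
-1 grip [478.95  28.99 194.04] None
-1 pulled [444.4   23.39 254.66] None
-1 pm [ 514 -192  330] None
-1 pl [ 514 -192  150] None
[-0.42 -0.35  0.55]
```

```bash
cat >> h.py <<'E'
def tilt(v,b,s=1):
    # tool tilted by b (rad) about nest x; returns quaternion and tool z axis
    q=R.from_rotvec(nestR(v[2])[:,0]*b)*R.from_quat(rot(v,s)); return q.as_quat(), q.as_matrix()[:,2]
E
python3 - <<'E'
from h import *
v=np.load('v.npy')
for d in range(-40,41,8):
    q,z=tilt(v,np.radians(d)); o=[]
    for P,L in [([0,113,80],80),([0,113,46],80),([0,0,88],61),([0,0,128],61),([0,0,158],61)]:
        r=env.ik(N(v,P)[0]-L*z,q); o.append(None if r is None else r.round(2).tolist())
    print(d,o)
E
```

```text
-40 [[0.73, 0.54, 2.06, -1.12, 0.98, 1.63], [0.71, 0.61, 2.03, -1.16, 0.95, 1.68], None, None, [0.5, 0.34, 2.23, -1.26, 0.88, 1.54]]
-32 [[0.68, 0.47, 2.12, -1.16, 0.82, 1.61], [0.66, 0.54, 2.09, -1.21, 0.79, 1.67], None, None, [0.42, 0.27, 2.26, -1.26, 0.71, 1.45]]
-24 [[0.61, 0.4, 2.17, -1.19, 0.65, 1.58], [0.59, 0.48, 2.15, -1.27, 0.63, 1.66], None, None, [0.33, 0.2, 2.28, -1.21, 0.54, 1.33]]
-16 [[0.52, 0.35, 2.21, -1.22, 0.47, 1.52], None, None, [0.22, 0.24, 2.29, -1.26, 0.32, 1.29], [0.22, 0.16, 2.3, -1.07, 0.35, 1.1]]
-8 [[0.42, 0.31, 2.25, -1.21, 0.28, 1.43], None, None, [0.1, 0.22, 2.3, -0.84, 0.15, 0.78], [0.1, 0.13, 2.31, -0.57, 0.21, 0.5]]
0 [None, None, None, [-0.01, 0.21, 2.29, 0.62, 0.15, -0.76], [-0.02, 0.13, 2.3, 0.43, 0.22, -0.58]]
8 [[0.19, 0.3, 2.28, 1.28, 0.13, -1.25], [0.19, 0.39, 2.26, 1.8, 0.13, -1.78], [-0.11, 0.34, 2.25, 1.29, 0.28, -1.53], [-0.12, 0.23, 2.27, 1.04, 0.32, -1.27], [-0.14, 0.15, 2.28, 0.88, 0.37, -1.11]]
16 [[0.07, 0.32, 2.27, 1.43, 0.33, -1.51], [0.08, 0.41, 2.25, 1.63, 0.32, -1.71], [-0.2, 0.37, 2.22, 1.27, 0.47, -1.58], [-0.22, 0.27, 2.25, 1.12, 0.51, -1.43], [-0.24, 0.19, 2.26, 1.01, 0.55, -1.32]]
24 [[-0.03, 0.37, 2.26, 1.42, 0.52, -1.59], [-0.03, 0.45, 2.23, 1.54, 0.51, -1.72], [-0.29, 0.42, 2.19, 1.23, 0.64, -1.62], [-0.31, 0.32, 2.21, 1.13, 0.68, -1.51], [-0.33, 0.24, 2.22, 1.05, 0.72, -1.44]]
32 [[-0.12, 0.42, 2.22, 1.38, 0.69, -1.64], [-0.11, 0.51, 2.2, 1.46, 0.68, -1.73], [-0.35, 0.48, 2.14, 1.18, 0.81, -1.64], [-0.37, 0.38, 2.17, 1.11, 0.85, -1.57], [-0.39, 0.31, 2.18, 1.06, 0.88, -1.51]]
40 [[-0.2, 0.49, 2.18, 1.33, 0.86, -1.68], [-0.18, 0.57, 2.15, 1.39, 0.84, -1.74], [-0.4, 0.54, 2.09, 1.14, 0.96, -1.66], [-0.42, 0.45, 2.12, 1.09, 1.0, -1.61], [-0.44, 0.39, 2.13, 1.05, 1.03, -1.56]]
```

Candidates: the green tub in the stand at top (303,220) / scene (335,205), the pink tub at top (257,297), and the blue bins at top (40,275) and (95,275). The close crops show the green one, with a grey handle and the red pawl on its +y end, so I choose that. A plain alignment with the lean drives joint 5 to its limit, so I will tilt the tool 16° in the plane of the handle.

```bash
python3 - <<'E'
from h import *
v=np.load('v.npy'); q,z=tilt(v,np.radians(16))
set_gripper(0)
env.reach(N(v,[0,113,150])[0]-80*z,q)
s=env.read_state(); print(s['time_s'],s['qpos'],s['force'],s['tool_pos'])
T=np.eye(4);T[:3,:3]=R.from_quat(s['orientation']).as_matrix();T[:3,3]=s['tool_pos']
C=T@viewer.camera_params('wrist')['tool_from_camera']; np.save('C1.npy',C)
im=viewer.camera('wrist'); cv2.imwrite('pics/c_wrist.png',im); cv2.imwrite('pics/c_scene.png',viewer.camera('scene'))
print(proj('wrist',N(v,[[6,57,98],[-6,57,98],[6,-57,98],[-6,-57,98],[0,111,80],[48.5,58.5,65],[-48.5,58.5,65]]),C))
E
```

```text
3.525 [ 0.06  0.13  2.3   1.01  0.39 -1.07] [0.62 0.3  0.25] [426.27 113.06 261.7 ]
[[330.04 299.3 ]
 [315.26 299.29]
 [329.99 440.92]
 [315.14 440.92]
 [322.76 230.24]
 [374.91 284.97]
 [270.64 284.93]]
```

View pics/c_wrist.png

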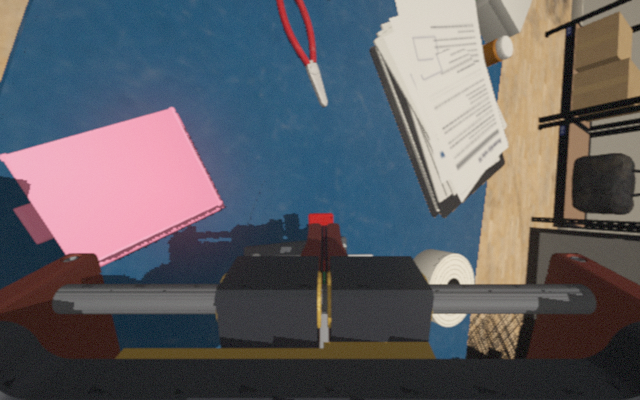

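View pics/c_scene.png

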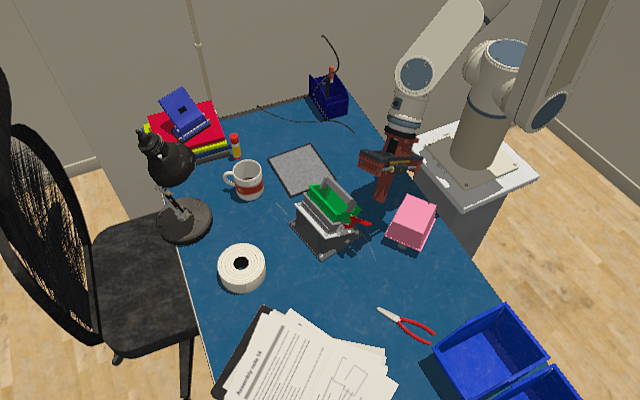

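The wrist picture shows the red tab's end at (320,217), with its press point predicted at (323,230). That agrees to about 2 mm sideways. I'll press now.

```bash
python3 - <<'E'
from h import *
v=np.load('v.npy'); q,z=tilt(v,np.radians(16))
f0=env.read_state()['force']
env.move_l(N(v,[-1,113,92])[0]-80*z,rate=100)
for zz in (70,60,54,48):
    st=env.move_l(N(v,[-1,113,zz])[0]-80*z,rate=40,f_stop=15); s=env.read_state(); print(zz,st,s['force']-f0,s['time_s'],(s['tool_pos']+80*z-[v[0],v[1],65])@nestR(v[2]))
    if st: break
cv2.imwrite('pics/d_wrist.png',viewer.camera('wrist')[150:350,200:450].repeat(3,0).repeat(3,1))
cv2.imwrite('pics/d_scene.png',cv2.resize(viewer.camera('scene')[140:270,270:430],None,fx=4.5,fy=4.5,interpolation=cv2.INTER_CUBIC))
E
```

```text
70 False [ 0.01 -0.28  0.16] 5.0583 [ -0.94 112.89  70.16]
60 False [-2.12  1.14  2.64] 5.4583 [ -1.01 113.49  60.26]
54 False [-5.62  6.74  7.08] 5.7583 [ -1.13 114.49  54.57]
48 True [-2.01  2.64  2.77] 5.9667 [ -1.41 117.19  50.26]
```

View pics/d_scene.png

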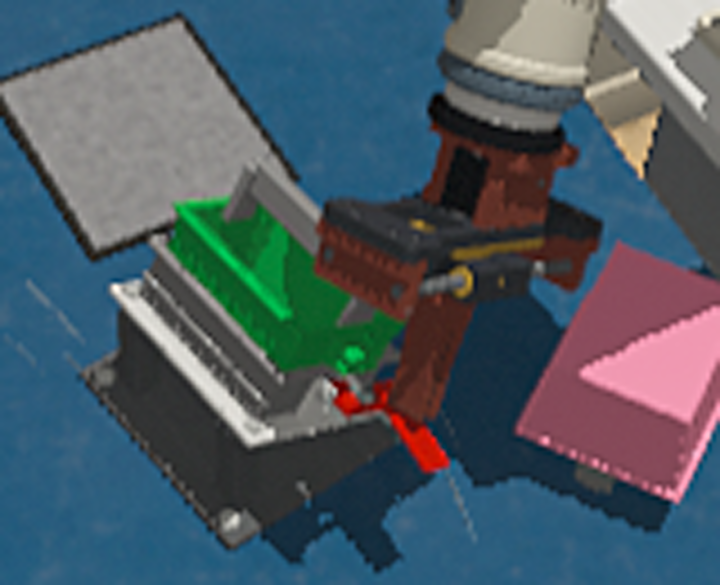

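```bash
python3 - <<'E'
from h import *
v=np.load('v.npy'); q,z=tilt(v,np.radians(16))
env.move_l(N(v,[-1,116,140])[0]-80*z,rate=180)
env.move_l(N(v,[0,0,140])[0]-61*z,rot=q,rate=200)
set_gripper(44)
s=env.read_state(); print(s['time_s'],s['qpos'],s['force'],s['tool_pos']-(N(v,[0,0,140])[0]-61*z))
T=np.eye(4);T[:3,:3]=R.from_quat(s['orientation']).as_matrix();T[:3,3]=s['tool_pos']
C=T@viewer.camera_params('wrist')['tool_from_camera']; np.save('C2.npy',C)
cv2.imwrite('pics/e_wrist.png',viewer.camera('wrist'))
cv2.imwrite('pics/e_scene.png',cv2.resize(viewer.camera('scene')[140:270,270:430],None,fx=4.5,fy=4.5,interpolation=cv2.INTER_CUBIC))
print(proj('wrist',N(v,[[6,57,98],[-6,57,98],[6,0,98],[-6,0,98],[48.5,58.5,65],[-48.5,58.5,65]]),C))
E
```

```text
8.25 [-0.23  0.24  2.25  1.07  0.52 -1.39] [-0.17  0.4   0.46] [ 0.02 -0.05  0.  ]
[[331.55 161.23]
 [314.75 161.24]
 [331.62 241.16]
 [314.77 241.17]
 [381.49 164.78]
 [264.98 164.84]]
```

View pics/e_scene.png

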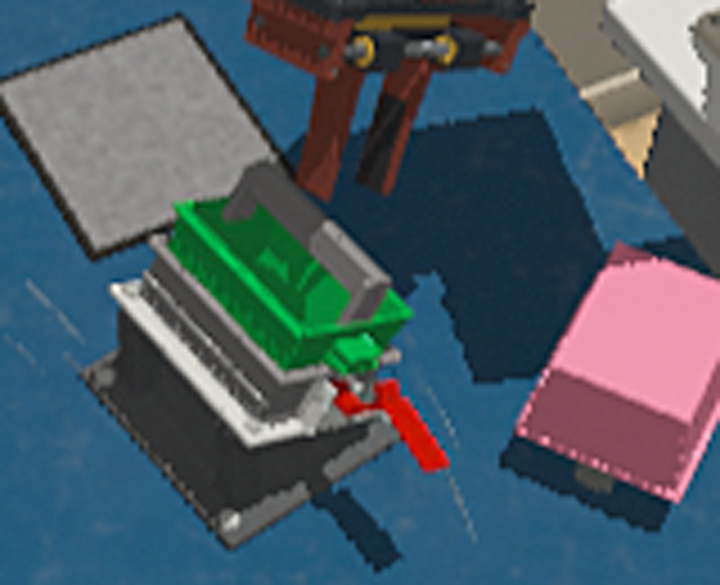

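View pics/e_wrist.png

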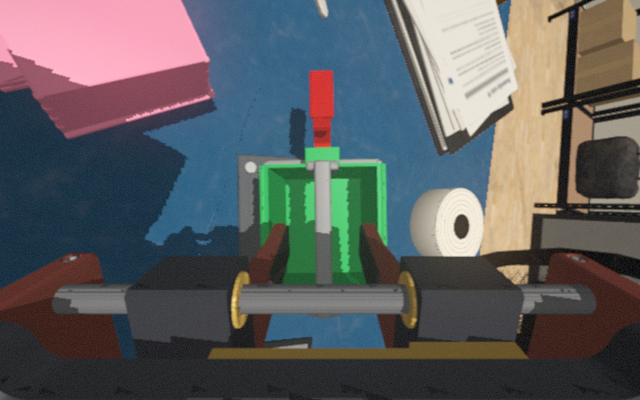

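The pawl is swung out, with its red tab hanging at scene crop (415,430). The handle lies centred between the fingers in the wrist view, at columns 315–331 against a predicted 315–332. I'll grip it.

```bash
python3 - <<'E'
from h import *
v=np.load('v.npy'); q,z=tilt(v,np.radians(16)); n=nestR(v[2])
st=env.move_l(N(v,[0,0,87])[0]-61*z,rate=80,f_stop=8); s=env.read_state(); print(st,s['force'],(s['tool_pos']+61*z-[v[0],v[1],65])@n)
if not st:
    set_gripper(0); s=env.read_state(); print(s['time_s'],s['width'],s['force']@n,s['wrist_torque'],s['qpos'],(s['tool_pos']+61*z-[v[0],v[1],65])@n)
    f0=s['force']
    for zz in (92,100,115,130,145):
        st=env.move_l(N(v,[0,0,zz])[0]-61*z,rate=40,f_stop=45); s=env.read_state(); print(zz,st,s['time_s'],s['width'],(s['force']-f0)@n,(s['tool_pos']+61*z-[v[0],v[1],65])@n)
        if st: break
cv2.imwrite('pics/f_wrist.png',viewer.camera('wrist'))
cv2.imwrite('pics/f_scene.png',cv2.resize(viewer.camera('scene')[120:270,250:430],None,fx=4,fy=4,interpolation=cv2.INTER_CUBIC))
E
```

```text
False [-0.29 -0.5   1.09] [-0.06  0.04 87.1 ]
9.7667 11.662237787912352 [-2.   -2.66  5.04] [-0.62  0.68  0.39] [-0.2   0.37  2.22  1.27  0.47 -1.59] [-0.37  0.01 87.15]
92 False 10.0417 12.230912337677271 [ 1.01  1.67 -9.45] [-0.16 -0.07 91.89]
100 False 10.3917 11.465767448270705 [ 0.38  1.73 -8.  ] [ -0.09  -0.02 100.08]
115 False 10.9167 11.994093464712094 [ 1.37  2.19 -7.55] [  0.22   0.09 115.25]
130 False 11.4417 11.984525913960944 [ 0.72  2.95 -6.63] [  0.18  -0.06 130.25]
145 False 11.9667 12.007261621233747 [ 0.9   2.79 -6.39] [  0.18  -0.08 145.24]
```

View pics/f_scene.png

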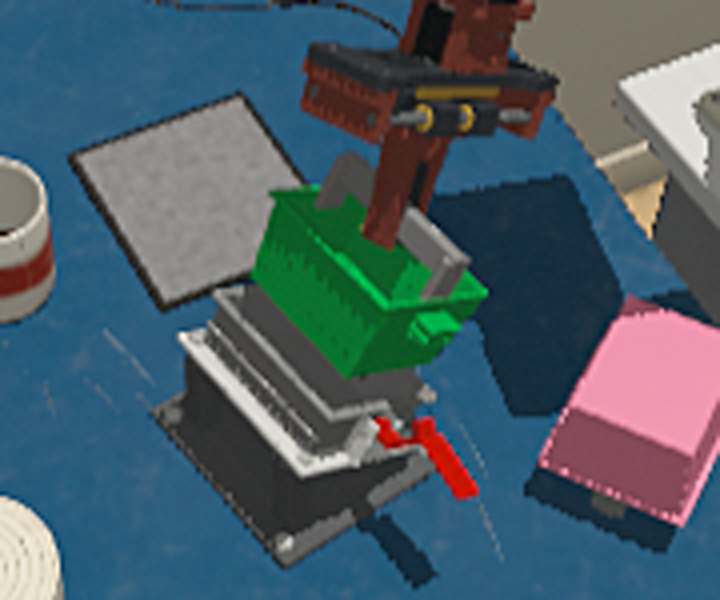

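View pics/f_wrist.png

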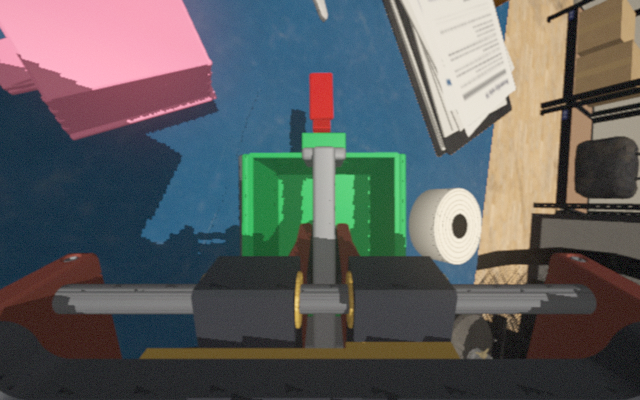

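```bash
python3 - <<'E'
from h import *
g=cv2.imread('pics/a_scene.png'); h=cv2.cvtColor(g,cv2.COLOR_BGR2HSV)
m=((h[...,1]<60)&(h[...,2]<190)).astype(np.uint8)*255; m[:, :258]=0; m[:,336:]=0; m[:140]=0; m[197:]=0
for k in cv2.findContours(cv2.morphologyEx(m,cv2.MORPH_OPEN,np.ones((3,3))),cv2.RETR_EXTERNAL,cv2.CHAIN_APPROX_NONE)[0]:
    if cv2.contourArea(k)>500:
        a=cv2.approxPolyDP(k,4,True)[:,0]; print([(p.tolist(),ray('scene',p,4).round(0).tolist()[:2]) for p in a])
yaw=.012; M=R.from_euler('z',yaw)*R.from_euler('x',16,degrees=True)*R.from_matrix(np.c_[[0,1,0],[1,0,0],[0,0,-1]])
z=M.as_matrix()[:,2]; q=M.as_quat()
for hh in (200,60,0): print(env.ik(np.array([514,-192,4+87+hh])-61*z,q))
E
```

```text
[([268, 158], [591.0, -279.0]), ([290, 195], [591.0, -110.0]), ([306, 195], [547.0, -89.0]), ([311, 183], [513.0, -125.0]), ([335, 190], [460.0, -68.0]), ([334, 177], [439.0, -115.0]), ([310, 144], [442.0, -276.0])]
[-0.51  0.32  1.69  0.25  1.28 -0.61]
[-0.51  0.5   1.79  0.29  1.01 -0.69]
[-0.51  0.59  1.81  0.31  0.9  -0.73]
```

```bash
python3 - <<'E'
from h import *
v=np.load('v.npy'); q0,z0=tilt(v,np.radians(16))
yaw=.012; M=R.from_euler('z',yaw)*R.from_euler('x',16,degrees=True)*R.from_matrix(np.c_[[0,1,0],[1,0,0],[0,0,-1]])
z=M.as_matrix()[:,2]; q=M.as_quat(); c=np.array([515,-192,4+87.])
p=N(v,[0,0,165])[0]-61*z0; env.move_l(p,rate=120)
env.move_l(p+[0,0,70],rate=150)
env.reach(c+[0,0,130]-61*z,q)
env.move_l(c+[0,0,30]-61*z,rate=70)
env.hold(.3); s=env.read_state(); print(s['time_s'],s['force'],s['width'],s['tool_pos']+61*z)
T=np.eye(4);T[:3,:3]=R.from_quat(s['orientation']).as_matrix();T[:3,3]=s['tool_pos']
np.save('C3.npy',T@viewer.camera_params('wrist')['tool_from_camera'])
for n in('wrist','top','scene'): cv2.imwrite(f'pics/g_{n}.png',viewer.camera(n))
a=cv2.imread('pics/g_top.png')[150:290,300:460];b=cv2.imread('pics/g_scene.png')[90:230,220:380]
cv2.imwrite('pics/g2.png',cv2.resize(np.hstack([a,b]),None,fx=2.5,fy=2.5,interpolation=cv2.INTER_CUBIC))
E
```

```text
15.7917 [ 1.09 -0.63 -2.33] 11.74592368301473 [ 515.07 -192.02  121.19]
```

View pics/g2.png

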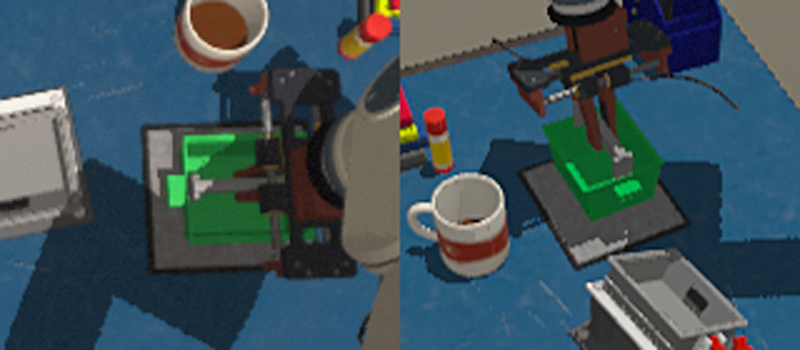

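View pics/g_wrist.png

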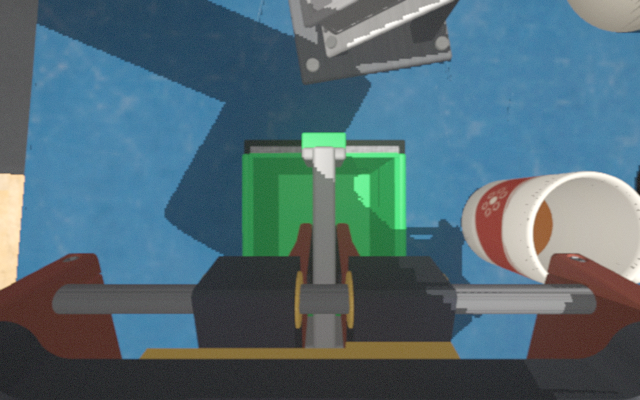

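The tub hangs upright and unslipped: its tooth is at (323,138) in the wrist view, as before. The mat's edge spans columns 244–405, centred under the tub at 324. I'll lower it slowly until I feel contact.

```bash
python3 - <<'E'
from h import *
C=np.load('C3.npy'); print('mat corners wrist',ray('wrist',(244,141),4,C),ray('wrist',(405,141),4,C))
q=env.read_state()['orientation']; z=R.from_quat(q).as_matrix()[:,2]; c=np.array([515,-192,91.])
env.move_l(c+[0,0,10]-61*z,rate=40); env.hold(.2)
f0=env.read_state()['force']
st=env.move_l(c+[0,0,-8]-61*z,rate=12,f_stop=2.0)
env.hold(.3)
s=env.read_state(); print(st,s['time_s'],s['force']-f0,s['wrist_torque'],s['tool_pos']+61*z)
E
```

```text
mat corners wrist [ 436.24 -105.56    4.  ] [ 594.96 -103.64    4.  ]
True 17.9667 [1.36 1.98 8.73] [-0.02 -0.04 -0.01] [ 514.96 -191.76   91.19]
```

```bash
python3 - <<'E'
from h import *
s=env.read_state(); z=R.from_quat(s['orientation']).as_matrix()[:,2]; p=s['tool_pos']
set_gripper(40); env.hold(.2); s=env.read_state(); print(s['force'],s['width'])
env.move_l(p+[0,0,60],rate=80); env.move_l(p+[0,0,150],rate=150)
env.reach(p+[-60,-60,230],s['orientation']) if env.ik(p+[-60,-60,230],s['orientation']) is not None else None
s=env.read_state(); print(s['time_s'],s['force'])
T=np.eye(4);T[:3,:3]=R.from_quat(s['orientation']).as_matrix();T[:3,3]=s['tool_pos']
np.save('C4.npy',T@viewer.camera_params('wrist')['tool_from_camera'])
for n in('wrist','top','scene'): cv2.imwrite(f'pics/h_{n}.png',viewer.camera(n))
a=cv2.imread('pics/h_top.png')[90:320,140:480]
cv2.imwrite('pics/h2.png',cv2.resize(a,None,fx=2.3,fy=2.3,interpolation=cv2.INTER_CUBIC))
E
```

```text
[-0.77 -0.12 -0.37] 39.991119788681566
21.0 [0.55 0.29 0.17]
```

View pics/h2.png

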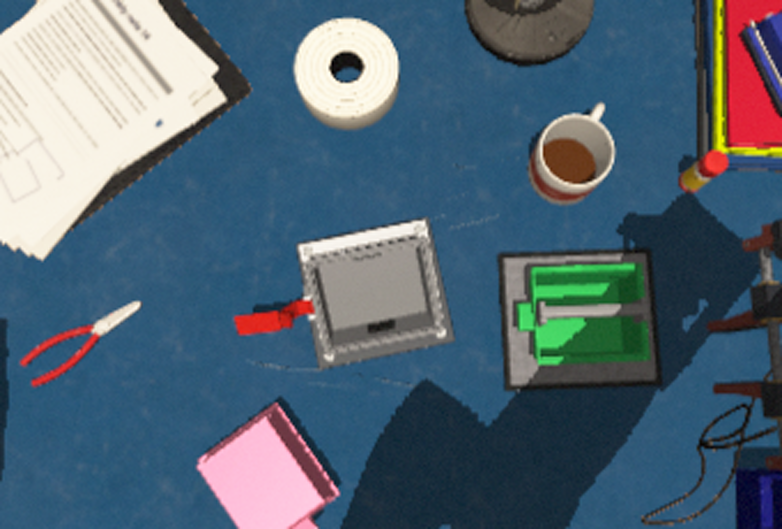

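View pics/h_scene.png

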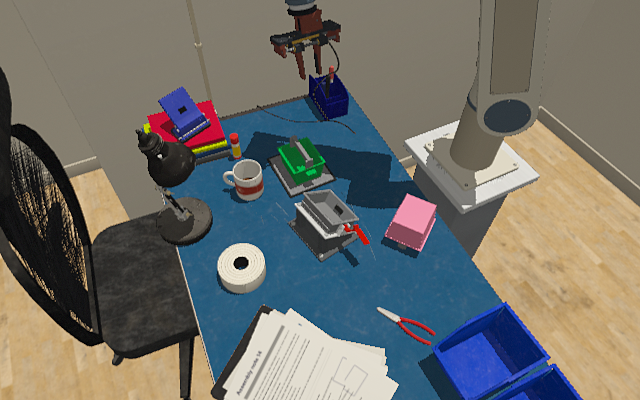

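View pics/h_wrist.png

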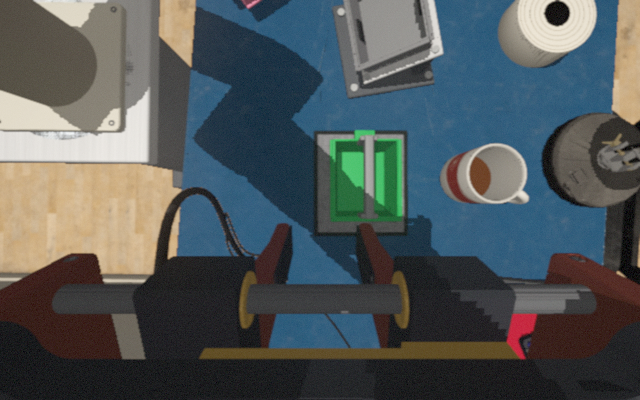

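```bash
python3 - <<'E'
from h import *
print('handle +y end',ray('top',(373.5,225.7),102))
C=np.load('C4.npy')
for u in [(368,134),(369,218)]: print('wrist handle',ray('wrist',u,102,C))
for u in [(315,131),(407,131),(406,233),(316,233)]: print('mat',ray('wrist',u,4,C))
for n in('top','scene'):
    a=cv2.imread(f'pics/a_{n}.png').astype(int);b=cv2.imread(f'pics/h_{n}.png').astype(int)
    d=(abs(a-b).max(2)>60)
    B={'top':dict(mug=(370,135,408,180),roll=(266,95,315,148),glue=(434,153,457,174),pl=(147,218,203,258)),'scene':dict(mug=(220,158,266,202),roll=(215,240,268,295),glue=(226,130,243,160),pl=(374,304,436,346))}[n]
    print(n,{k:int(d[y0:y1,x0:x1].sum()) for k,(x0,y0,x1,y1) in B.items()})
E
```

```text
handle +y end [ 512.22 -129.81  102.  ]
wrist handle [ 513.39 -132.36  102.  ]
wrist handle [ 515.76 -245.58  102.  ]
mat [ 438.26 -104.9     4.  ]
mat [ 594.75 -103.29    4.  ]
mat [ 594.37 -276.57    4.  ]
mat [ 441.89 -278.26    4.  ]
top {'mug': 0, 'roll': 0, 'glue': 0, 'pl': 0}
scene {'mug': 82, 'roll': 0, 'glue': 3, 'pl': 0}
```

```bash
python3 -c "
from station import workorder,env
print(workorder.sign_off(), env.read_state()['time_s'])"
```

```text
the job is handed in; nothing more can be done
the job is handed in; nothing more can be done
```

The green tub is upright on the mat, within about 3 mm of its centre, and the job is handed in at about 21 s of the 48 s allowed.

**What I did:**
- I pressed the pawl's tab down, and the picture afterwards showed the hook swung out.
- I gripped the handle and pulled the tub straight out along the lean. The pull changed the wrist force by under 10 N at the points where I read it, and the tub did not slip in the grip.
- I lowered it at 12 mm/s until contact, which came at the expected height. I then let go and moved the arm clear.
- I held the tool tilted 16° in the plane of the handle for all of this, because joint 5 would not reach the plain alignment.

**Last checks:**
- **Placing:** from the wrist camera, the tub's centre is at (515, −189) mm and the mat's at (517, −191) mm. The top camera agrees to about 3 mm.
- **Force after release:** the wrist force is back near zero.
- **Other things:** comparing the before and after pictures, the top view shows no change at the mug, label roll, glue stick or pliers. The scene view shows 82 changed pixels in the mug's box and 3 in the glue stick's. I take these to be the tub and its shadow, but did not check them further.

**What did not go to plan:**
- The tab press stopped on its 15 N limit about 2 mm before the planned depth, with the finger pushed about 4 mm outward.
- The contact force on the mat rose to about 9 N before the arm settled, although the stop was set at 2 N.

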